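# Open the hazelnut jar in the one-handed jar clamp

## Robot

A 6-joint arm with a two-finger parallel gripper is mounted at the origin on a cart in front of the work surface, level with it; the furniture and walls round the work are solid. World frame = base frame: x ahead of the robot, y to its left, z up, the work surface at z = 0. Lengths are in m, angles in rad, forces in N, time in s.
With the tool pointing down it reaches from about 0.225 to 0.875 m from the base axis. Payload 3.4 kg.
Tool frame: the origin (TCP) lies at the very end of the fingers, on their centre line; the grasp point (between the pads) lies 19 mm behind it (manip.pinch_z is the distance from the TCP to the grasp point, in m); z points along the fingers, y is the line along which they close (so a half turn about z gives the same grasp; the last joint's range is limited). The gripper opens to 85 mm and grips with 20 to 120 N. Pads are 22 mm wide; open, the fingers measure 114 mm over their backs; the gripper's body (76 mm by 85 mm) begins 54 mm behind the grasp point. The pads swing forward as they close: fully open they stand 13 mm farther back than shut.
Start: joints at [1.072, 0.276, 1.505, -0, 1.361, -0.121], TCP at [0.212, 0.534, 0.198] pointing down, gripper open.
Joint ranges: [-2.89, 2.89], [-0.75, 2.08], [0.22, 2.7], [-1.18, 4.32], [0.11, 2.71], [-2.7, 2.7]. Speed limits (rad/s): [2.57, 2.57, 3.14, 3.14, 3.14, 3.14].

## Interface

Orientations are given as a unit quaternion [w, x, y, z].
In Python, from rig import manip gives the robot as it stands. The module is installed in compiled form; this text tells all that it offers.
- The arm moves only by the shell command python3 -m jog 'ROWS' [FORCE]. ROWS is JSON, a list of rows, each an object of numbers: "dx", "dy", "dz": the shift along the tool's x, y, z each as a share of 25 cm, from -1 to 1; "ax", "ay", "az": the turn, a rotation vector about the tool's x, y, z each as a share of 90 degrees, from -1 to 1; "grip": the opening, from -1 (shut) to 1 (fully open), so that 0 is half open. A call has 1 to 5 rows; each row is the pose to reach, as a shift and turn from the pose commanded when the call began, along the tool's axes at that moment; what a row does not reach only later rows make up. A row lasts 1/12 s, in which the tool goes at most 41.7 mm and 7.16 degrees, less where a joint would pass 70% of its speed; a pose out of reach is approached as far as the arm can. A call with a number of a shift or a turn outside -1 to 1 is refused whole. A call with a gripper value outside its range is refused whole. The fingers move at their own pace and stop on an object; FORCE is the grip in N (left out, the last holds). Time passes only in rows, so rows that repeat a pose let the fingers close. It gives the time, the measured TCP pose, the force, the opening and the grip force at its end, in the units of the state.
- manip.get_state(): the state, without advancing time (a new reading comes with each control period).
- manip.get_image(name): name is "side" or "top" or "wrist"; returns a dict with "img" (480x640x3 uint8, red, green, blue), "mtx" (3x3 intrinsics, pixels), "world_to_cam" (4x4, takes a point from world to camera coordinates); the wrist camera has in their place "T_tool_cam" (4x4, takes a point from camera to tool coordinates, whose origin is the TCP and whose axes are the flange's). Camera axes: x right, y down, z forward; pixel columns grow to the right and rows downward; lengths in m; the calibration is good to about 2 mm. A picture is of the moment at which its call begins: read the wrist's pose just before it. There is no depth.
- manip.sign_off(): hands the job in; it is judged then, once.
The state is a dict: "clock": time; "qpos": joint angles; "qd": joint speeds; "effort": joint torques, N m; "position": TCP position; "ee_rot": TCP orientation; "contact_force": force on the tool from outside, world axes, zero at the start; "moment": the same for the moment, N m; "width": finger opening in m; "gripper_force": force on a finger pad.
Only numpy, scipy, OpenCV 4.12 (cv2) and the standard library are available. Lean on these libraries where they do the work, as an engineer would, in place of code of your own. Each camera call takes 0.05 s, during which the arm holds its last target. There are 200 camera calls.

## Task

Open the glass jar of hazelnuts that stands in the one-handed jar clamp. Its cap is on tight, so first push the clamp's lever down, away from the jar, as far as it goes, so that the jar is held fast; then unscrew the cap (ordinary right-hand thread, counter-clockwise from above) without the jar turning or lifting in the clamp, stop turning as soon as the cap is free, and lift it straight up. Finish while still holding the cap in the gripper, level and centred over the jar's mouth, with about two centimetres of air between the cap's lower edge and the rim of the jar; leave the clamp shut, and do not disturb the mug, the bowl or the teaspoon.

Things in the scene. Friction and masses are not known exactly. Their poses are not given: they have to be found in the camera images.
- cap: The jar's steel screw cap: round, 58 mm across its finely fluted side, 16 mm high, flat on top, about 70 g. Origin at the centre of its lower edge, z up its axis. Three lugs inside run under three short right-hand threads on the neck, 12 mm lead: turned counter-clockwise from above it rises 1 mm in 30 degrees and is free after about 62 degrees (1.08 rad).
- cap_center (a point): Centre of the cap, 8 mm above its lower edge, 8 mm below its top. Lift it straight off when turned by 65 to 98 degrees; from about 101 degrees its lugs run under the next threads. A sprung seal makes it tight: 0.45 to 0.7 N m at first, a third less as it rises, nothing once free.
- jar_mouth (a point): Centre of the rim of the jar's mouth, 102 mm above its underside, z up its axis; with the cap on tight cap_center lies 5.5 mm below it. Clear glass jar of hazelnuts, 0.4 kg, 66 mm across up to 70 mm above its underside, then a shoulder to a 44 mm neck from 86 mm up. It stands loose in the clamp until the lever is down; then moderate pulls and twists do not move it.
- jar_label (a point): Middle of the paper label on the jar's side, 33 mm from its axis and 38 mm above its underside. It shows whether the jar turns.
- jar_clamp: Light grey plastic one-handed jar clamp fixed to the worktop, base 118 mm (x) by 190 mm (y). Origin on the worktop under the middle of the jar's seat, which is 19 mm higher. Its -y axis points from the jar to the lever; its x axis is parallel to the lever's pivot. Fixed V jaw at +y, sliding sprung jaw at -y; nothing but the lever is over 66 mm above the worktop.
- clamp_lever (a joint): Angle of the clamp's black cam lever, rad: at 0 upright, leaning 5 degrees away from the jar; grows as it swings down away from the jar to its stop at 1.35, where it points to the clamp's -y, 8 degrees above level. Its cam presses the sliding jaw on the jar from about 0.5 to 0.9 on; over 1.25 counts as shut. It takes 3 to 7 N at the cross bar and stays where it is left.
- lever_pivot (a point): Pivot of the lever: on the clamp at y = -83.5 mm, 53 mm above the worktop. The lever turns about the clamp's x axis through it.
- lever_bar (a point): Middle of the round cross bar at the lever's end, 90 mm from the pivot: 16 mm thick, 50 mm long along the clamp's x axis. The arm between is 18 mm wide and 10 mm thick.
- white_mug: White mug, 90 mm across and 98 mm high, behind the clamp. Origin at the centre of its underside. To be left alone.
- bowl: Green bowl, 242 mm across, 102 mm high, at the right. Origin at the centre of its underside. To be left alone.
- spoon: Steel teaspoon, 139 mm long, lying at the front right. Origin under its middle. To be left alone.
Not all that is in view belongs to the job. Of the things shaped like the cap, the steel one is meant.

How it is judged:
By the outcome, as a careful person would: the job done as asked, in the order asked, and still so for the second after the job is handed in, while the arm keeps its last pose, push and grip.
It also fails if it takes over 54 s, if anything falls off the work surface, if the arm or the gripper's body presses on something with over 40 N, if the wrist force passes 120 N, or if a joint passes its speed limit or range.

## Working session

There is one attempt and no reset: what is moved stays moved. The work goes in short steps, Python scripts to look and compute and a shell command to move; the robot and the scene stay as the last step left them, time stands still between calls to the robot, and variables do not carry over. Pictures are saved under pics/ and viewed, at most 10 in all, crops included, and the job is handed in when it is done.

```bash
mkdir -p pics
cat > h.py <<'E'
import numpy as np, cv2
from scipy.spatial.transform import Rotation as R
from rig import manip
def pose():
    s=manip.get_state(); q=s["ee_rot"]; T=np.eye(4)
    T[:3,:3]=R.from_quat([q[1],q[2],q[3],q[0]]).as_matrix(); T[:3,3]=s["position"]; return T
def grab(n):
    T=pose(); d=manip.get_image(n)
    C=T@d["T_tool_cam"] if n=="wrist" else np.linalg.inv(d["world_to_cam"])
    return d["img"][:,:,::-1].copy(), d["mtx"], C   # bgr, K, cam->world
def ray(K,C,u,v):
    d=C[:3,:3]@np.linalg.solve(K,[u,v,1]); return C[:3,3],d
def plane(K,C,u,v,z):
    o,d=ray(K,C,u,v); return o+d*(z-o[2])/d[2]
def proj(K,C,p):
    c=np.linalg.inv(C)@np.r_[p,1]; w=K@c[:3]; return w[:2]/w[2]
def tri(a,b):
    (o1,d1),(o2,d2)=a,b; A=np.c_[d1,-d2]; t=np.linalg.lstsq(A,o2-o1,rcond=None)[0]
    p,q=o1+t[0]*d1,o2+t[1]*d2; return (p+q)/2,np.linalg.norm(p-q)
E
python3 - <<'E'
from h import *
for n in("side","top"):
    i,K,C=grab(n); cv2.imwrite(f"pics/{n}0.png",i); np.savez(f"{n}0.npz",K=K,C=C); print(n,C[:3,3].round(3),C[:3,2].round(2),K[0,0])
print(manip.get_state(), manip.pinch_z)
E
```

```text
side [ 0.288 -1.096  0.782] [ 0.25  0.77 -0.58] 604.376956800397
top [ 0.506 -0.199  1.191] [ 0.03 -0.01 -1.  ] 529.4741253791217
{'clock': 0.1, 'qpos': array([ 1.07203924e+00,  2.76540314e-01,  1.50602916e+00,  3.35441115e-05,
        1.36069707e+00, -1.20999630e-01]), 'qd': array([ 0.00048708, -0.00180563, -0.00255144,  0.0003316 , -0.0004708 ,
       -0.00069835]), 'effort': array([ 1.12037549e-03, -4.17699766e+01, -2.46402866e+01, -3.32540856e-05,
        5.82006003e-03, -3.45310170e-06]), 'position': array([0.21181679, 0.53399011, 0.19731236]), 'ee_rot': array([-2.70838721e-04,  1.87761066e-01,  9.82214377e-01, -7.92078228e-04]), 'contact_force': array([-0.60283747,  0.01627219,  0.81274049]), 'moment': array([-0.07319268, -0.01040998,  0.02530196]), 'gripper_force': 0.0, 'width': 0.08511644798996539} 0.0187
```

View pics/side0.png

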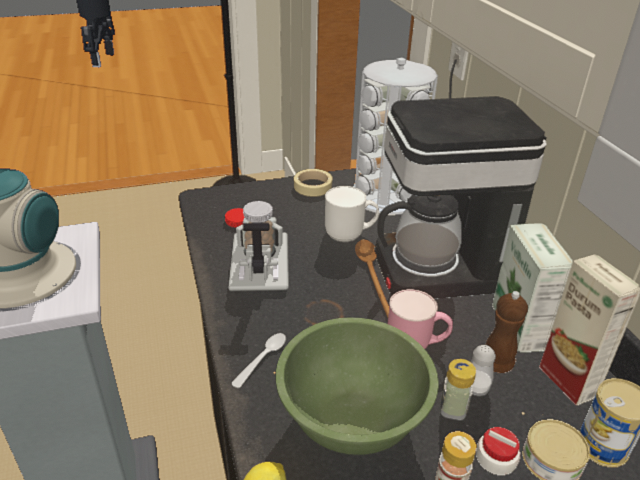

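View pics/top0.png

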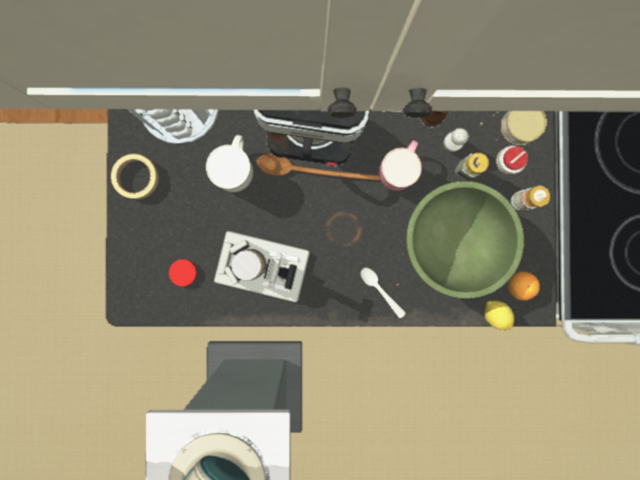

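The side view shows the jar in its clamp at (258,225) with the lever upright at (258,235); the top view shows the clamp at (262,266).
Could be taken for the cap in the top view: the steel cap on the jar (249,265), the red cap (182,272), the red-white lid (513,159), the can lid (524,124). I choose the steel one at (249,265) and check it in a close crop.

Run:
```python
from h import *
t=cv2.imread("pics/top0.png"); s=cv2.imread("pics/side0.png")
a=cv2.resize(t[220:315,195:325],None,fx=6,fy=6,interpolation=cv2.INTER_CUBIC)[:570]
b=cv2.resize(s[190:300,220:300],None,fx=5.2,fy=5.2,interpolation=cv2.INTER_CUBIC)
o=np.zeros((600,800,3),np.uint8); a=cv2.resize(a,(480,351)); o[:351,:480]=a; b=cv2.resize(b,(320,440)); o[:440,480:]=b
cv2.imwrite("pics/crop1.png",o)
d=np.load("top0.npz");K,C=d["K"],d["C"]
# light grey base
hsv=cv2.cvtColor(t,cv2.COLOR_BGR2HSV); m=((hsv[...,1]<40)&(hsv[...,2]>130)).astype(np.uint8)
w=np.zeros_like(m); w[222:310,205:320]=1; m*=w
m=cv2.morphologyEx(m,cv2.MORPH_CLOSE,np.ones((9,9)))
c=max(cv2.findContours(m,0,2)[0],key=cv2.contourArea); r=cv2.minAreaRect(c); bx=cv2.boxPoints(r); print(r,bx)
for p in bx: print(plane(K,C,*p,0.015).round(4))
g=cv2.cvtColor(t,cv2.COLOR_BGR2GRAY)
for z,p in ((.1325,(249,265)),): print("cap approx",plane(K,C,*p,z).round(4))
```

```text
((261.23809814453125, 266.0276794433594), (86.06884002685547, 53.540283203125), 13.760785102844238) [[213.0711  281.7929 ]
 [225.80664 229.78937]
 [309.4051  250.26245]
 [296.66956 302.266  ]]
[0.4422 0.0083 0.015 ]
[ 0.5574 -0.0191  0.015 ]
[ 0.5124 -0.2047  0.015 ]
[ 0.3972 -0.1768  0.015 ]
cap approx [ 0.4821 -0.0837  0.1325]
```

View pics/crop1.png

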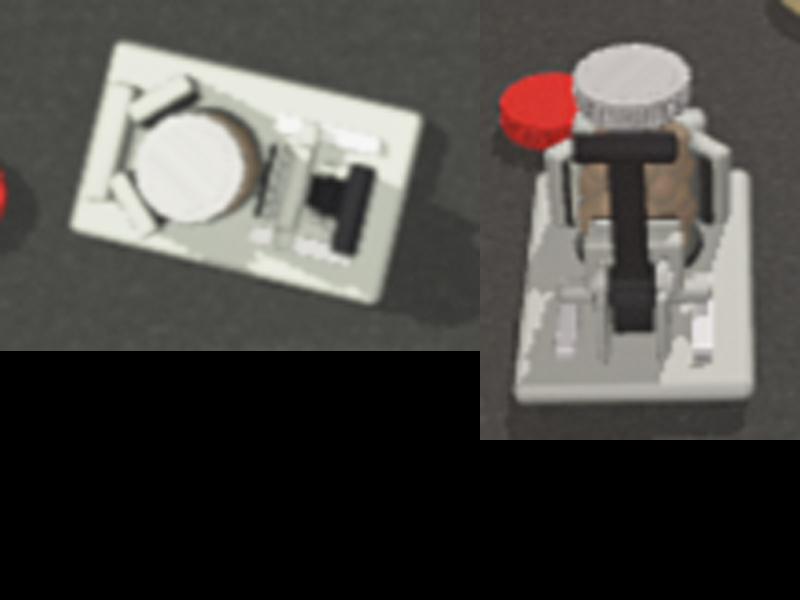

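The crop confirms the steel cap on the jar (crop 190,165 → top px about (246.5,264.7)), with the black bar at top px (290.7,277) and side px (256.5,227).

Run:
```python
from h import *
t=np.load("top0.npz");s=np.load("side0.npz")
T=(t["K"],t["C"]);S=(s["K"],s["C"])
bar,e=tri(ray(*T,290.7,276.9),ray(*S,256.5,227)); print("bar",bar.round(4),e)
cap,e=tri(ray(*T,246.5,264.7),ray(*S,258,208)); print("captop",cap.round(4),e)
print("captop plane",plane(*T,246.5,264.7,.1235).round(4),"bar plane",plane(*T,290.7,276.9,.147).round(4))
y=np.array([.045,.1856]);y/=np.linalg.norm(y)
b=plane(*T,290.7,276.9,.147)[:2]; print("origin from bar",b+y*.0913, "from cap",plane(*T,246.5,264.7,.1235)[:2])
o=b+y*.0913
print("pivot",o-y*.0835)
```

```text
bar [ 0.4591 -0.1673  0.1441] 6.189100109007618e-05
captop [ 0.4815 -0.0779  0.1278] 0.002260192947423296
captop plane [ 0.4825 -0.0777  0.1235] bar plane [ 0.4592 -0.1674  0.147 ]
origin from bar [ 0.48076005 -0.07864096] from cap [ 0.48253614 -0.07768429]
pivot [ 0.46108494 -0.15978984]
```

```bash
cat >> h.py <<'E'
O=np.array([.4815,-.078]); Y=np.array([.236,.972]); X=np.array([.972,-.236])
def need(p,yaw=None):  # shift/turn shares to reach world p with tool down, tool-x yaw in deg
    T=pose(); d=T[:3,:3].T@(np.array(p)-T[:3,3])/.25; o="d "+str(d.round(3))
    if yaw is not None:
        a=np.radians(yaw);x=np.array([np.cos(a),np.sin(a),0]);z=np.array([0,0,-1.])
        G=np.c_[x,np.cross(z,x),z]; o+=" a "+str((R.from_matrix(T[:3,:3].T@G).as_rotvec()/(np.pi/2)).round(3))
    s=manip.get_state(); print(o,"| pos",T[:3,3].round(4),"F",s["contact_force"].round(1),"M",s["moment"].round(2),"w",round(s["width"],4),"t",round(s["clock"],2))
E
r='{"dx":-0.57,"dy":-0.6,"dz":-0.1,"az":0.38,"grip":-1}'
python3 -m jog '[{"dx":-0.57,"dy":-0.6,"dz":-0.1,"az":0.38,"grip":-1},{"dx":-0.57,"dy":-0.6,"dz":-0.1,"az":0.38,"grip":-1},{"dx":-0.57,"dy":-0.6,"dz":-0.1,"az":0.38,"grip":-1},{"dx":-0.57,"dy":-0.6,"dz":-0.1,"az":0.38,"grip":-1},{"dx":-0.57,"dy":-0.6,"dz":-0.1,"az":0.38,"grip":-1}]' 30
python3 -c "
from h import *
need([.4669,-.1383,.2],76.4)"
```

```text
d [-1.94  -2.123 -0.008] a [-0.001  0.001  0.911] | pos [0.2118 0.534  0.1973] F [-0.6  0.   0.8] M [-0.07 -0.01  0.03] w 0.0851 t 0.1schema error: expected keys dx, dy, dz, ax, ay, az, grip
```

```bash
python3 -m jog '[{"dx":-0.57,"dy":-0.6,"dz":-0.1,"ax":0,"ay":0,"az":0.38,"grip":-1},{"dx":-0.57,"dy":-0.6,"dz":-0.1,"ax":0,"ay":0,"az":0.38,"grip":-1},{"dx":-0.57,"dy":-0.6,"dz":-0.1,"ax":0,"ay":0,"az":0.38,"grip":-1},{"dx":-0.57,"dy":-0.6,"dz":-0.1,"ax":0,"ay":0,"az":0.38,"grip":-1},{"dx":-0.57,"dy":-0.6,"dz":-0.1,"ax":0,"ay":0,"az":0.38,"grip":-1}]' 30
python3 -c "
from h import *
need([.4669,-.1383,.2],76.4)"
```

```text
clock: 0.52
position: [0.2891, 0.3406, 0.2229]
ee_rot: [0.0, 0.47, 0.882, -0.0]
contact_force: [1.0, -0.2, 1.6]
width: 0.0257
gripper_force: 0.0
d [-1.987 -0.478  0.092] a [-0.     0.     0.528] | pos [0.2891 0.3406 0.2229] F [ 1.  -0.2  1.6] M [-0.03  0.02 -0.04] w 0.0257 t 0.52
```

```bash
python3 -m jog '[{"dx":-0.8,"dy":-0.19,"dz":0,"ax":0,"ay":0,"az":0.39,"grip":-1},{"dx":-0.8,"dy":-0.19,"dz":0,"ax":0,"ay":0,"az":0.39,"grip":-1},{"dx":-0.8,"dy":-0.19,"dz":0,"ax":0,"ay":0,"az":0.39,"grip":-1},{"dx":-0.8,"dy":-0.19,"dz":0,"ax":0,"ay":0,"az":0.39,"grip":-1},{"dx":-0.8,"dy":-0.19,"dz":0,"ax":0,"ay":0,"az":0.39,"grip":-1}]' >/dev/null
python3 -c "
from h import *
need([.4669,-.1383,.2],76.4)"
```

```text
d [-1.136  0.445  0.092] a [0.    0.    0.137] | pos [0.3621 0.1482 0.223 ] F [1.  0.5 0.4] M [ 0.01 -0.01  0.01] w 0.0 t 0.93
```

```bash
python3 -m jog '[{"dx":-0.76,"dy":0.3,"dz":0,"ax":0,"ay":0,"az":0.137,"grip":-1},{"dx":-0.76,"dy":0.3,"dz":0,"ax":0,"ay":0,"az":0.137,"grip":-1},{"dx":-0.76,"dy":0.3,"dz":0,"ax":0,"ay":0,"az":0.137,"grip":-1},{"dx":-0.76,"dy":0.3,"dz":0,"ax":0,"ay":0,"az":0.137,"grip":-1},{"dx":-0.76,"dy":0.3,"dz":0,"ax":0,"ay":0,"az":0.137,"grip":-1}]' >/dev/null
python3 -c "
from h import *
need([.4669,-.1383,.2],76.4)"
```

```text
d [-0.339  0.215  0.092] a [0.    0.    0.003] | pos [ 0.4342 -0.0433  0.2229] F [0.7 1.1 0.6] M [ 0.03  0.01 -0.01] w 0.0 t 1.35
```

```bash
python3 -m jog '[{"dx":-0.34,"dy":0.215,"dz":0.09,"ax":0,"ay":0,"az":0.003,"grip":-1},{"dx":-0.34,"dy":0.215,"dz":0.09,"ax":0,"ay":0,"az":0.003,"grip":-1},{"dx":-0.34,"dy":0.215,"dz":0.09,"ax":0,"ay":0,"az":0.003,"grip":-1},{"dx":-0.34,"dy":0.215,"dz":0.09,"ax":0,"ay":0,"az":0.003,"grip":-1}]' >/dev/null
python3 -c "
from h import *
need([.4669,-.1383,.14],76.4)
i,K,C=grab('wrist'); cv2.imwrite('pics/w1.png',i)
print(proj(K,C,[*O,.1235]),proj(K,C,[*(O-.0913*Y),.143]),proj(K,C,[.4669,-.1383,.2]))
"
```

```text
d [ 0.006 -0.004  0.235] a [-0.001  0.001 -0.002] | pos [ 0.4676 -0.14    0.1988] F [ 0.3 -0.1 -0.4] M [-0.04  0.04 -0.04] w 0.0002 t 1.68
[316.15236127 132.91366879] [316.3847692  283.61429597] [315.8725616  275.52892826]
```

View pics/w1.png

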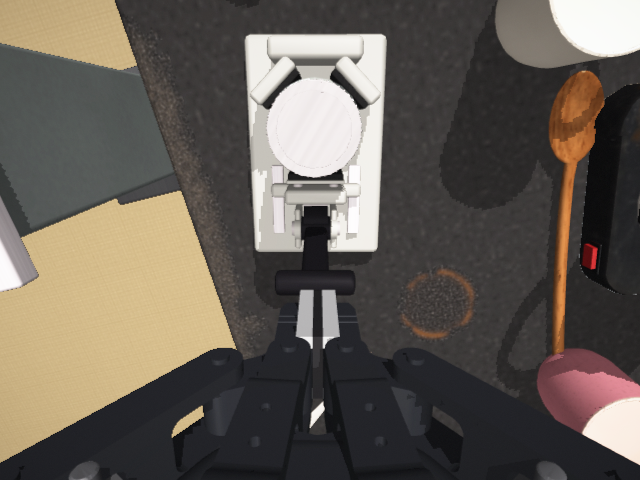

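The wrist view shows the cap at (314,128) and bar at (315,283), within a few pixels of the predictions; descend into the gap between them.

```bash
python3 -m jog '[{"dx":0.008,"dy":0,"dz":0.12,"ax":0,"ay":0,"az":0,"grip":-1},{"dx":0.008,"dy":0,"dz":0.235,"ax":0,"ay":0,"az":0,"grip":-1},{"dx":0.008,"dy":0,"dz":0.235,"ax":0,"ay":0,"az":0,"grip":-1},{"dx":0.008,"dy":0,"dz":0.235,"ax":0,"ay":0,"az":0,"grip":-1}]' >/dev/null
python3 - <<'E'
from h import *
need([.4669,-.1383,.14],76.4)
# corner arc about pivot; tool centre is 11 mm behind corner; share values rel. to current tool-axis (u along clamp y, z)
T=pose(); u0=(T[:2,3]-O)@Y; z0=T[2,3]
for ps in list(range(0,78,11))+[77.3,80]:
    a=np.radians(ps); u=-.0835-.0904*np.sin(a)+.011; z=.053+.0904*np.cos(a)
    print(ps,"dx %.3f dz %.3f"%((u-u0)/.25,-(z-z0)/.25))
E
```

```text
d [-0.023  0.01   0.005] a [-0.002 -0.001  0.001] | pos [ 0.4658 -0.1322  0.1412] F [ 0.2 -0.3  0.6] M [-0.02 -0.04  0.01] w 0.0002 t 2.07
0 dx -0.064 dz -0.009
11 dx -0.133 dz -0.002
22 dx -0.200 dz 0.018
33 dx -0.261 dz 0.050
44 dx -0.315 dz 0.093
55 dx -0.360 dz 0.145
66 dx -0.395 dz 0.206
77 dx -0.417 dz 0.272
77.3 dx -0.417 dz 0.273
80 dx -0.420 dz 0.290
```

```bash
python3 -m jog '[{"dx":-0.064,"dy":0.005,"dz":0.01,"ax":0,"ay":0,"az":0,"grip":-1},{"dx":-0.1,"dy":0.005,"dz":0.01,"ax":0,"ay":0,"az":0,"grip":-1},{"dx":-0.133,"dy":0.005,"dz":0.01,"ax":0,"ay":0,"az":0,"grip":-1},{"dx":-0.17,"dy":0.005,"dz":0.014,"ax":0,"ay":0,"az":0,"grip":-1},{"dx":-0.2,"dy":0.005,"dz":0.02,"ax":0,"ay":0,"az":0,"grip":-1}]'
python3 - <<'E'
from h import *
need([.4669,-.1383,.14],76.4)
T=pose(); u0=(T[:2,3]-O)@Y; z0=T[2,3]; print(u0,z0)
i,K,C=grab('wrist'); cv2.imwrite('pics/w2.png',i[150:400,200:450])
E
```

```text
clock: 2.48
position: [0.4572, -0.1839, 0.1379]
ee_rot: [0.001, 0.786, 0.619, 0.0]
contact_force: [0.6, -0.6, -0.3]
width: 0.0003
gripper_force: 0.0
d [ 0.186 -0.005 -0.009] a [0.001 0.    0.001] | pos [ 0.4572 -0.1839  0.1379] F [ 0.6 -0.6 -0.3] M [ 0.01  0.   -0.  ] w 0.0003 t 2.48
-0.10866271127573042 0.1378894348334585
```

View pics/w2.png

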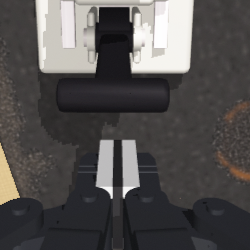

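The crop shows the bar at crop (113,95) = full (313,245) and finger tips at (317,290); compare with the lever model.

Run:
```python
from h import *
i,K,C=grab('wrist'); T=pose()
print("tcp",proj(K,C,T[:3,3]), "cam",(np.linalg.inv(T)@C)[:3,3].round(3),(np.linalg.inv(T)@C)[:3,2].round(2))
for L in (0,.1,.2,.3,.4,.5,.7):
    f=np.radians(5)+L; b=np.r_[O-Y*(.0835+.09*np.sin(f)),.053+.09*np.cos(f)]
    print(L,proj(K,C,b).round(0),b.round(3), (np.linalg.inv(T)@np.r_[b,1])[:3].round(4))
```

```text
tcp [317.52791125 275.42147447] cam [ 0.073 -0.    -0.176] [-0.29  0.    0.96]
0 [316. 244.] [ 0.46  -0.167  0.143] [ 0.0175 -0.0009 -0.0056]
0.1 [316. 262.] [ 0.458 -0.175  0.141] [ 0.0086 -0.0009 -0.0044]
0.2 [316. 278.] [ 0.456 -0.184  0.139] [-0.0002 -0.0009 -0.0023]
0.3 [316. 291.] [ 0.454 -0.192  0.136] [-0.0087 -0.0009  0.0007]
0.4 [316. 303.] [ 0.452 -0.2    0.133] [-0.0168 -0.0009  0.0045]
0.5 [316. 313.] [ 0.45  -0.208  0.128] [-0.0245 -0.0009  0.0091]
0.7 [316. 325.] [ 0.447 -0.221  0.117] [-0.0384 -0.0009  0.0205]
```

Run:
```python
from h import *
i,K,C=grab('wrist'); T=pose()
for x in (-.011,0,.011):
  for z in (0,-.01,-.02,-.03): print(x,z,proj(K,C,(T@[x,0,z,1])[:3]).round(0))
c=i[270:390,270:370]; cv2.imwrite('pics/w3.png',cv2.resize(c,None,fx=5,fy=5,interpolation=cv2.INTER_CUBIC))
s,K,C=grab('side'); print(proj(K,C,T[:3,3])); u,v=proj(K,C,T[:3,3]).astype(int); cv2.imwrite('pics/s3.png',cv2.resize(s[v-70:v+50,u-60:u+60],None,fx=5,fy=5,interpolation=cv2.INTER_CUBIC))
```

```text
-0.011 0 [318. 297.]
-0.011 -0.01 [318. 307.]
-0.011 -0.02 [318. 317.]
-0.011 -0.03 [318. 329.]
0 0 [318. 276.]
0 -0.01 [318. 285.]
0 -0.02 [318. 294.]
0 -0.03 [318. 305.]
0.011 0 [318. 254.]
0.011 -0.01 [318. 262.]
0.011 -0.02 [318. 270.]
0.011 -0.03 [318. 280.]
[257.17392427 235.02762289]
```

View pics/s3.png

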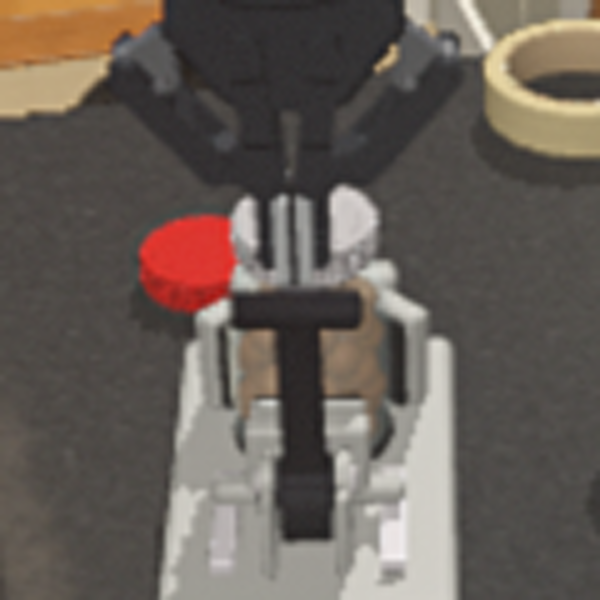

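Run:
```python
from h import *
i,K,C=grab('wrist'); T=pose(); s,K2,C2=grab('side')
for dv in (219,221,223,226,229):
  p,e=tri(ray(K,C,318,290),ray(K2,C2,256,dv)); print(dv,p.round(4),e.round(4),(np.linalg.inv(T)@np.r_[p,1])[:3].round(4))
```

```text
219 [ 0.4578 -0.1755  0.1675] 0.001 [ 0.0073 -0.0006 -0.0307]
221 [ 0.4574 -0.177   0.1641] 0.0011 [ 0.0057 -0.0007 -0.0273]
223 [ 0.457  -0.1785  0.1607] 0.0012 [ 0.0042 -0.0007 -0.0239]
226 [ 0.4564 -0.1808  0.1556] 0.0014 [ 0.0018 -0.0008 -0.0188]
229 [ 0.4558 -0.183   0.1505] 0.0015 [-0.0005 -0.0008 -0.0137]
```

View pics/w3.png

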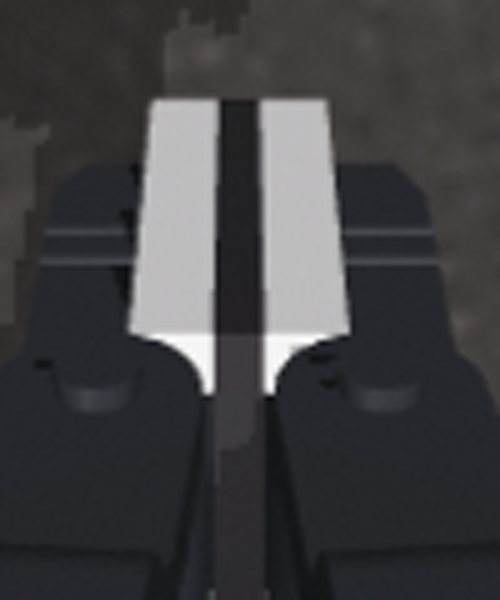

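Both views put the finger tips about 38 mm behind the nominal TCP (h≈10 mm half-width, z≈-0.038), so the fingers passed above the bar. I go back over the gap and go in deeper, which is safe under either reading.

```bash
python3 -m jog '[{"dx":0.1,"dy":0,"dz":0,"ax":0,"ay":0,"az":0,"grip":-1},{"dx":0.19,"dy":0,"dz":0,"ax":0,"ay":0,"az":0,"grip":-1},{"dx":0.19,"dy":0,"dz":0,"ax":0,"ay":0,"az":0,"grip":-1},{"dx":0.19,"dy":0,"dz":0.08,"ax":0,"ay":0,"az":0,"grip":-1},{"dx":0.19,"dy":0,"dz":0.15,"ax":0,"ay":0,"az":0,"grip":-1}]' 
python3 -m jog '[{"dx":0,"dy":0,"dz":0,"ax":0,"ay":0,"az":0,"grip":-1},{"dx":-0.02,"dy":0,"dz":0,"ax":0,"ay":0,"az":0,"grip":-1},{"dx":-0.04,"dy":0,"dz":0,"ax":0,"ay":0,"az":0,"grip":-1},{"dx":-0.06,"dy":0,"dz":0,"ax":0,"ay":0,"az":0,"grip":-1},{"dx":-0.08,"dy":0,"dz":0,"ax":0,"ay":0,"az":0,"grip":-1}]'
python3 - <<'E'
from h import *
need([.4669,-.1383,.1],76.4)
T=pose(); print((T[:2,3]-O)@Y,(T[:2,3]-O)@X)
E
```

```text
clock: 3.2
position: [0.469, -0.1365, 0.0997]
ee_rot: [0.001, 0.785, 0.619, 0.001]
contact_force: [-0.0, 0.2, -0.2]
width: 0.0002
gripper_force: 0.0
clock: 3.62
position: [0.4639, -0.156, 0.0999]
ee_rot: [-0.0, 0.786, 0.618, 0.001]
contact_force: [2.7, 3.2, -3.7]
width: 0.0
gripper_force: 2.0
d [ 0.072 -0.005 -0.   ] a [ 0.001 -0.001 -0.   ] | pos [ 0.4639 -0.156   0.0999] F [ 2.7  3.2 -3.7] M [ 0.66 -0.31 -0.  ] w 0.0 t 3.62
-0.0799567114687002 0.001252961615267848
```

```bash
cat >> h.py <<'E'
def arc(d,angs):
    T=pose(); u0=(T[:2,3]-O)@Y; z0=T[2,3]; print("u,z",u0.round(4),z0.round(4))
    for ps in angs:
        a=np.radians(ps); u=-.0835-.0904*np.sin(a)+.011; z=.053+.0904*np.cos(a)-d
        print(ps,"dx %.3f dz %.3f"%((u-u0)/.25,-(z-z0)/.25))
E
python3 -c "
from h import *
arc(.04,[11,17,22,27,33,38,44])"
```

```text
u,z -0.08 0.0999
11 dx -0.039 dz -0.007
17 dx -0.076 dz 0.002
22 dx -0.106 dz 0.012
27 dx -0.134 dz 0.025
33 dx -0.167 dz 0.044
38 dx -0.193 dz 0.063
44 dx -0.221 dz 0.087
```

```bash
python3 -m jog '[{"dx":-0.04,"dy":0,"dz":0,"ax":0,"ay":0,"az":0,"grip":-1},{"dx":-0.076,"dy":0,"dz":0.002,"ax":0,"ay":0,"az":0,"grip":-1},{"dx":-0.106,"dy":0,"dz":0.012,"ax":0,"ay":0,"az":0,"grip":-1},{"dx":-0.134,"dy":0,"dz":0.025,"ax":0,"ay":0,"az":0,"grip":-1},{"dx":-0.167,"dy":0,"dz":0.044,"ax":0,"ay":0,"az":0,"grip":-1}]'
python3 - <<'E'
from h import *
arc(.04,[33,38,44,50,55,60,66,72,77])
i,K,C=grab('wrist'); cv2.imwrite('pics/w4.png',i)
for L in (.3,.4,.5,.6,.7):
    f=np.radians(5)+L; b=np.r_[O-Y*(.0835+.09*np.sin(f)),.053+.09*np.cos(f)]
    print(L,proj(K,C,b).round(0))
E
```

```text
clock: 4.03
position: [0.4532, -0.197, 0.0884]
ee_rot: [-0.0, 0.786, 0.619, 0.0]
contact_force: [0.8, 3.8, -0.2]
width: -0.0
gripper_force: 1.8
u,z -0.1223 0.0884
33 dx 0.002 dz -0.002
38 dx -0.023 dz 0.016
44 dx -0.052 dz 0.041
50 dx -0.078 dz 0.069
55 dx -0.097 dz 0.094
60 dx -0.114 dz 0.121
66 dx -0.131 dz 0.154
72 dx -0.145 dz 0.190
77 dx -0.153 dz 0.220
0.3 [317. 317.]
0.4 [317. 332.]
0.5 [317. 343.]
0.6 [317. 352.]
0.7 [317. 357.]
```

View pics/w4.png

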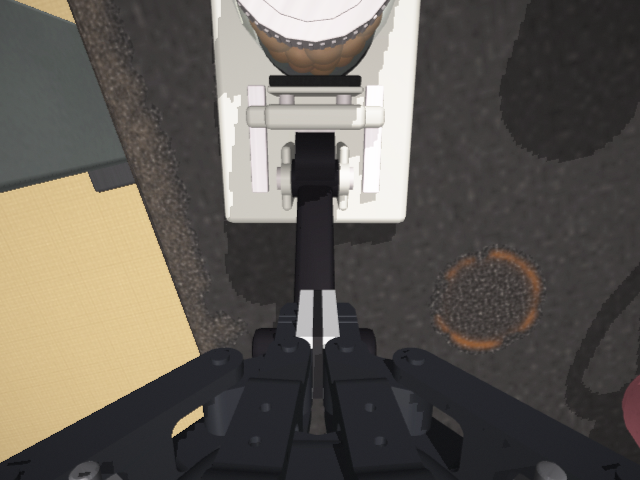

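The lever is moving well: bar at about (315,345), as the model says for about 0.55 rad. Continue along the arc.

```bash
python3 -m jog '[{"dx":-0.023,"dy":0,"dz":0.016,"ax":0,"ay":0,"az":0,"grip":-1},{"dx":-0.052,"dy":0,"dz":0.041,"ax":0,"ay":0,"az":0,"grip":-1},{"dx":-0.078,"dy":0,"dz":0.069,"ax":0,"ay":0,"az":0,"grip":-1},{"dx":-0.097,"dy":0,"dz":0.094,"ax":0,"ay":0,"az":0,"grip":-1},{"dx":-0.114,"dy":0,"dz":0.121,"ax":0,"ay":0,"az":0,"grip":-1}]'
python3 - <<'E'
from h import *
arc(.04,[55,60,63,66,69,72,75,77,78,79,80])
E
```

```text
clock: 4.5
position: [0.4469, -0.2239, 0.0575]
ee_rot: [-0.001, 0.786, 0.618, 0.001]
contact_force: [2.5, 8.0, 1.8]
width: 0.0001
gripper_force: 3.3
u,z -0.15 0.0575
55 dx 0.014 dz -0.029
60 dx -0.003 dz -0.003
63 dx -0.012 dz 0.014
66 dx -0.021 dz 0.031
69 dx -0.028 dz 0.048
72 dx -0.034 dz 0.066
75 dx -0.039 dz 0.084
77 dx -0.043 dz 0.097
78 dx -0.044 dz 0.103
79 dx -0.045 dz 0.109
80 dx -0.046 dz 0.115
```

```bash
python3 -m jog '[{"dx":-0.012,"dy":0,"dz":0.014,"ax":0,"ay":0,"az":0,"grip":-1},{"dx":-0.02,"dy":0,"dz":0.031,"ax":0,"ay":0,"az":0,"grip":-1},{"dx":-0.026,"dy":0,"dz":0.048,"ax":0,"ay":0,"az":0,"grip":-1},{"dx":-0.032,"dy":0,"dz":0.066,"ax":0,"ay":0,"az":0,"grip":-1}]'
python3 - <<'E'
from h import *
arc(.04,[72,75,77,78,79,80])
E
```

```text
clock: 4.83
position: [0.4449, -0.2321, 0.0413]
ee_rot: [-0.0, 0.786, 0.619, 0.0]
contact_force: [0.9, 5.1, 2.7]
width: 0.0003
gripper_force: 2.5
u,z -0.1584 0.0413
72 dx -0.000 dz 0.001
75 dx -0.006 dz 0.020
77 dx -0.009 dz 0.032
78 dx -0.010 dz 0.038
79 dx -0.011 dz 0.044
80 dx -0.012 dz 0.050
```

```bash
python3 -m jog '[{"dx":-0.006,"dy":0,"dz":0.02,"ax":0,"ay":0,"az":0,"grip":-1},{"dx":-0.009,"dy":0,"dz":0.032,"ax":0,"ay":0,"az":0,"grip":-1},{"dx":-0.009,"dy":0,"dz":0.038,"ax":0,"ay":0,"az":0,"grip":-1}]' 
python3 -m jog '[{"dx":0,"dy":0,"dz":0.008,"ax":0,"ay":0,"az":0,"grip":-1},{"dx":0,"dy":0,"dz":0.008,"ax":0,"ay":0,"az":0,"grip":-1}]'
python3 - <<'E'
from h import *
arc(.04,[77])
E
```

```text
clock: 5.08
position: [0.4453, -0.2329, 0.0373]
ee_rot: [-0.0, 0.786, 0.618, 0.002]
contact_force: [-7.7, 16.8, 56.1]
width: -0.0001
gripper_force: 29.1
clock: 5.25
position: [0.4454, -0.2329, 0.0372]
ee_rot: [0.001, 0.786, 0.618, 0.002]
contact_force: [-9.4, 17.7, 58.4]
width: 0.0001
gripper_force: 29.9
u,z -0.1591 0.0372
77 dx -0.006 dz 0.016
```

Solid resistance; I back off at once and check the lever angle.

```bash
python3 -m jog '[{"dx":0,"dy":0,"dz":-0.15,"ax":0,"ay":0,"az":0,"grip":-1},{"dx":0,"dy":0,"dz":-0.3,"ax":0,"ay":0,"az":0,"grip":-1},{"dx":0.1,"dy":0,"dz":-0.45,"ax":0,"ay":0,"az":0,"grip":-1},{"dx":0.2,"dy":0,"dz":-0.6,"ax":0,"ay":0,"az":0,"grip":-1},{"dx":0.2,"dy":0,"dz":-0.7,"ax":0,"ay":0,"az":0,"grip":0.9}]' |head -4
python3 - <<'E'
from h import *
i,K,C=grab('wrist'); print(pose()[:3,3])
j,K2,C2=grab('side')
for L in (1.1,1.2,1.25,1.3,1.35,1.4):
    f=np.radians(5)+L; b=np.r_[O-Y*(.0835+.09*np.sin(f)),.053+.09*np.cos(f)]
    print(L,proj(K,C,b).round(1),proj(K2,C2,b).round(1))
o=np.zeros((480,800,3),np.uint8); o[:,:480]=i[:,80:560]; o[:440,480:]=cv2.resize(j[180:290,220:300],(320,440),interpolation=cv2.INTER_CUBIC); cv2.imwrite("pics/w5.png",o)
E
```

```text
clock: 5.67
position: [0.4567, -0.1851, 0.2075]
ee_rot: [0.001, 0.785, 0.619, 0.0]
contact_force: [-0.1, 0.4, -0.5]
[ 0.46021435 -0.18762324  0.21349113]
1.1 [315.6 284.3] [256.9 276. ]
1.2 [315.6 283.4] [257.  280.6]
1.25 [315.6 282.6] [257.1 282.8]
1.3 [315.6 281.5] [257.2 285. ]
1.35 [315.6 280.2] [257.2 287.1]
1.4 [315.6 278.7] [257.3 289.2]
```

View pics/w5.png

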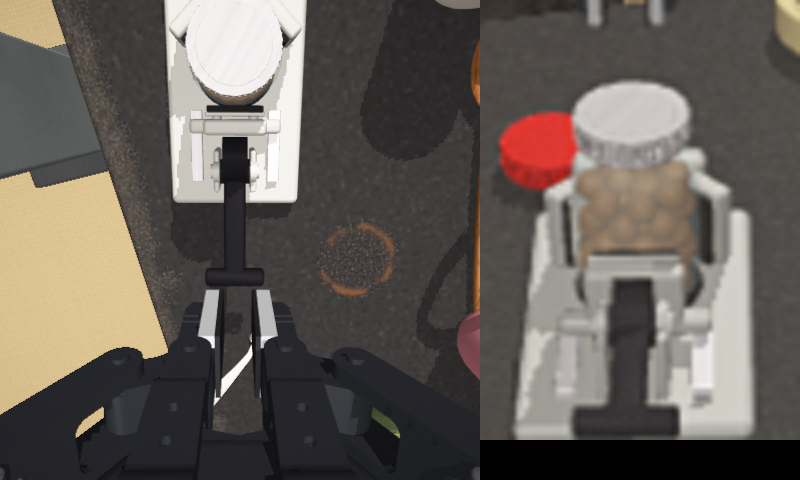

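The wrist crop shows the lever down with bar at (235,277), the side crop with bar at (626,421) → side px (256.5,285.3), close to the 1.35 stop. Next I refine that and the cap centre with masks.

```bash
python3 -m jog '[{"dx":0.1,"dy":0,"dz":0,"ax":0,"ay":0,"az":0,"grip":0.75},{"dx":0.1,"dy":0,"dz":0,"ax":0,"ay":0,"az":0,"grip":0.75},{"dx":0.1,"dy":0,"dz":0,"ax":0,"ay":0,"az":0,"grip":0.75}]' |head -5
python3 - <<'E'
from h import *
j,K2,C2=grab('side'); t,Kt,Ct=grab('top'); i,K,C=grab('wrist')
h=j[270:305,235:280].max(2); m=(h<45).astype(np.uint8)
rows=m.sum(1); print("rows",list(zip(range(270,305),rows)))
for L in (1.2,1.25,1.3,1.35):
    f=np.radians(5)+L; b=np.r_[O-Y*(.0835+.09*np.sin(f)),.053+.09*np.cos(f)]
    print(L,[proj(K2,C2,b+k*C2[:3,1]*.008)[1].round(1) for k in(-1,1)])
def cap(img,K,C,roi,th):
    x0,x1,y0,y1=roi; hsv=cv2.cvtColor(img,cv2.COLOR_BGR2HSV)[y0:y1,x0:x1]
    m=((hsv[...,1]<25)&(hsv[...,2]>th)).astype(np.uint8); m=cv2.morphologyEx(m,cv2.MORPH_OPEN,np.ones((5,5)))
    for c in cv2.findContours(m,0,2)[0]:
        if cv2.contourArea(c)>300:
            e=cv2.fitEllipse(cv2.convexHull(c)); u,v=e[0][0]+x0,e[0][1]+y0; print((round(u,1),round(v,1)),np.round(e[1],1),plane(K,C,u,v,.1235).round(4))
u,v=proj(K,C,[*O,.1235]).astype(int); print("wrist exp",u,v)
cap(i,K,C,(max(u-70,0),u+70,max(v-70,0),v+70),205)
u,v=proj(Kt,Ct,[*O,.1235]).astype(int); print("top exp",u,v)
cap(t,Kt,Ct,(u-22,u+22,v-22,v+22),205)
o=np.zeros((480,640,3),np.uint8);o[:320,:320]=cv2.resize(i[max(0,proj(K,C,[*O,.1235]).astype(int)[1]-80):][:160,240:400],(320,320));o[:320,320:]=cv2.resize(t[v-20:v+20,u-20:u+20],(320,320));cv2.imwrite("pics/c6.png",o)
E
```

```text
clock: 6.02
position: [0.4618, -0.1622, 0.2044]
ee_rot: [0.0, 0.785, 0.619, -0.001]
contact_force: [0.0, 0.3, -0.2]
width: 0.0629
rows [(270, np.uint64(0)), (271, np.uint64(0)), (272, np.uint64(0)), (273, np.uint64(0)), (274, np.uint64(0)), (275, np.uint64(0)), (276, np.uint64(0)), (277, np.uint64(0)), (278, np.uint64(0)), (279, np.uint64(0)), (280, np.uint64(0)), (281, np.uint64(0)), (282, np.uint64(0)), (283, np.uint64(1)), (284, np.uint64(1)), (285, np.uint64(0)), (286, np.uint64(1)), (287, np.uint64(2)), (288, np.uint64(6)), (289, np.uint64(0)), (290, np.uint64(0)), (291, np.uint64(0)), (292, np.uint64(0)), (293, np.uint64(0)), (294, np.uint64(0)), (295, np.uint64(0)), (296, np.uint64(0)), (297, np.uint64(0)), (298, np.uint64(0)), (299, np.uint64(0)), (300, np.uint64(0)), (301, np.uint64(0)), (302, np.uint64(0)), (303, np.uint64(0)), (304, np.uint64(0))]
1.2 [np.float64(276.2), np.float64(285.0)]
1.25 [np.float64(278.5), np.float64(287.2)]
1.3 [np.float64(280.7), np.float64(289.4)]
1.35 [np.float64(282.8), np.float64(291.5)]
wrist exp 317 92
(np.float64(367.1), np.float64(119.7)) [ 41.7 104.3] [ 0.5078 -0.1005  0.1235]
(np.float64(363.1), np.float64(42.9)) [50.4 55.5] [ 0.5141 -0.0575  0.1235]
(np.float64(304.4), np.float64(74.2)) [ 98.7 133. ] [ 0.4765 -0.0661  0.1235]
top exp 246 265
```

Run:
```python
from h import *
j,K2,C2=grab('side'); t,Kt,Ct=grab('top'); i,K,C=grab('wrist')
s0=cv2.imread("pics/side0.png"); g0=cv2.cvtColor(s0,6).astype(int); g=cv2.cvtColor(j,6).astype(int)
c=[246,247,248,249,264,265,266]
print("L0",[(v,int(np.median(g0[v,c]))) for v in range(216,236)],proj(K2,C2,[*(O-.0913*Y),.1427]))
print("now",[(v,int(np.median(g[v,c]))) for v in range(274,298)])
def circ(img,K,C,z,nm):
    u,v=proj(K,C,[*O,z]); r=np.linalg.norm(proj(K,C,[*(O+.029*X),z])-[u,v]); x0,y0=int(u-2*r),max(0,int(v-2*r)); x1,y1=int(u+2*r),int(v+2*r)
    k=max(1,round(100/r)); gr=cv2.resize(cv2.cvtColor(img,6)[y0:y1,x0:x1],None,fx=k,fy=k,interpolation=cv2.INTER_CUBIC)
    H=cv2.HoughCircles(cv2.GaussianBlur(gr,(5,5),1.5),cv2.HOUGH_GRADIENT_ALT,1.5,10,param1=150,param2=.6,minRadius=int(.8*r*k),maxRadius=int(1.25*r*k))
    print(nm,"exp",u.round(1),v.round(1),r.round(1))
    if H is not None:
        for a,b,q in H[0][:4]: a,b=a/k+x0,b/k+y0; print("  ",a.round(1),b.round(1),(q/k).round(1),plane(K,C,a,b,z).round(4))
circ(i,K,C,.1235,"wrist"); circ(t,Kt,Ct,.1235,"top")
```

```text
L0 [(216, 129), (217, 129), (218, 133), (219, 143), (220, 149), (221, 145), (222, 124), (223, 74), (224, 49), (225, 49), (226, 49), (227, 48), (228, 45), (229, 38), (230, 45), (231, 108), (232, 116), (233, 117), (234, 120), (235, 121)] [256.94054369 227.39165419]
now [(274, 149), (275, 147), (276, 150), (277, 148), (278, 146), (279, 153), (280, 161), (281, 110), (282, 60), (283, 51), (284, 54), (285, 57), (286, 52), (287, 46), (288, 45), (289, 62), (290, 76), (291, 66), (292, 61), (293, 61), (294, 60), (295, 60), (296, 60), (297, 61)]
wrist exp 317.1 93.3 47.7
   311.0 87.0 51.5 [ 0.4787 -0.0736  0.1235]
   311.0 78.0 56.4 [ 0.48   -0.0687  0.1235]
   311.0 78.0 45.0 [ 0.48   -0.0687  0.1235]
top exp 246.7 265.2 14.4
```

```bash
python3 -m jog '[{"dx":0.16,"dy":0,"dz":-0.08,"ax":0,"ay":0,"az":0,"grip":0.75},{"dx":0.2,"dy":0,"dz":-0.1,"ax":0,"ay":0,"az":0,"grip":0.75},{"dx":0.2,"dy":0,"dz":-0.1,"ax":0,"ay":0,"az":0,"grip":0.75},{"dx":0.2,"dy":0,"dz":-0.1,"ax":0,"ay":0,"az":0,"grip":0.75}]' |head -5
python3 - <<'E'
from h import *
i,K,C=grab('wrist'); cv2.imwrite("pics/w7.png",i); np.savez("w7.npz",K=K,C=C)
z=.1235;u,v=proj(K,C,[*O,z]); r=np.linalg.norm(proj(K,C,[*(O+.029*X),z])-[u,v]); print(u,v,r,"pix tcp",proj(K,C,pose()[:3,3]))
hsv=cv2.cvtColor(i,cv2.COLOR_BGR2HSV)
for a in range(0,360,20):
    print(a,[int(hsv[int(v+k*r*np.sin(np.radians(a))),int(u+k*r*np.cos(np.radians(a))),2]) for k in np.arange(.7,1.4,.05)])
E
```

```text
clock: 6.65
position: [0.4739, -0.1132, 0.2302]
ee_rot: [0.001, 0.785, 0.619, -0.0]
contact_force: [0.5, -0.4, 0.8]
width: 0.0751
316.6985808291839 171.25331633777236 41.0298289911858 pix tcp [317.39185593 277.85274329]
0 [227, 215, 224, 223, 222, 186, 226, 227, 227, 227, 227, 227, 227, 220]
20 [208, 221, 221, 225, 177, 226, 226, 226, 226, 226, 226, 226, 226, 226]
40 [222, 220, 220, 205, 169, 242, 243, 208, 216, 226, 222, 197, 226, 225]
60 [225, 223, 219, 125, 166, 82, 107, 153, 172, 228, 209, 180, 167, 164]
80 [228, 225, 223, 81, 138, 167, 170, 167, 167, 149, 150, 12, 15, 56]
100 [227, 227, 227, 110, 138, 168, 168, 168, 169, 150, 156, 13, 16, 14]
120 [227, 227, 228, 225, 149, 80, 110, 154, 169, 170, 170, 172, 146, 169]
140 [221, 226, 226, 227, 225, 136, 176, 102, 141, 155, 168, 158, 146, 166]
160 [218, 202, 223, 226, 227, 222, 168, 171, 171, 172, 170, 171, 171, 172]
180 [226, 226, 214, 223, 223, 223, 204, 170, 171, 171, 170, 171, 170, 171]
200 [227, 228, 227, 227, 227, 226, 223, 225, 177, 170, 170, 171, 170, 170]
220 [226, 228, 227, 228, 226, 226, 224, 227, 229, 136, 114, 26, 33, 32]
240 [226, 227, 227, 227, 228, 227, 228, 228, 227, 225, 139, 97, 181, 43]
260 [220, 221, 224, 226, 226, 223, 229, 229, 228, 231, 159, 134, 98, 183]
280 [226, 225, 226, 226, 227, 231, 231, 230, 229, 190, 150, 128, 96, 170]
300 [222, 222, 222, 224, 222, 228, 228, 228, 224, 144, 105, 24, 31, 35]
320 [222, 221, 222, 226, 229, 228, 229, 216, 190, 164, 17, 33, 34, 98]
340 [228, 228, 219, 227, 227, 228, 173, 166, 170, 186, 227, 227, 227, 228]
```

Run:
```python
from h import *
from scipy.optimize import least_squares
i,K,C=grab('wrist'); z=.1235;u,v=proj(K,C,[*O,z]); r=np.linalg.norm(proj(K,C,[*(O+.029*X),z])-[u,v])
a=np.radians(np.arange(0,360,20)); k=np.array([.94,.9,.87,.84,.83,.83,.88,.93,.98,1.01,1.08,1.13,1.18,1.185,1.15,1.13,1.08,1.0])
P=np.c_[u+k*r*np.cos(a),v+k*r*np.sin(a)]
f=least_squares(lambda p:np.hypot(*(P-p[:2]).T)-p[2],[u,v,r],loss='soft_l1'); print(f.x,r)
c=plane(K,C,*f.x[:2],z); print("cap",c.round(4),"u",(c[:2]-O)@Y,"x",(c[:2]-O)@X)
j,K2,C2=grab('side'); T=pose(); u,v=proj(K2,C2,T[:3,3]).astype(int); print("side tcp",u,v,"crop origin",u-50,v-60, "wrist tcp",proj(K,C,T[:3,3]))
o=np.zeros((600,800,3),np.uint8); o[:400,:400]=cv2.resize(j[v-60:v+40,u-50:u+50],(400,400),interpolation=cv2.INTER_CUBIC); o[:400,400:]=cv2.resize(i[240:440,220:420],(400,400)); cv2.imwrite("pics/c8.png",o)
```

```text
[315.68141088 163.87736148  41.30448704] 41.11686057712438
cap [ 0.4815 -0.073   0.1235] u 0.004817420519884803 x -0.0011538122898981577
side tcp 256 172 crop origin 206 112 wrist tcp [317.52246203 277.58146771]
```

View pics/c8.png

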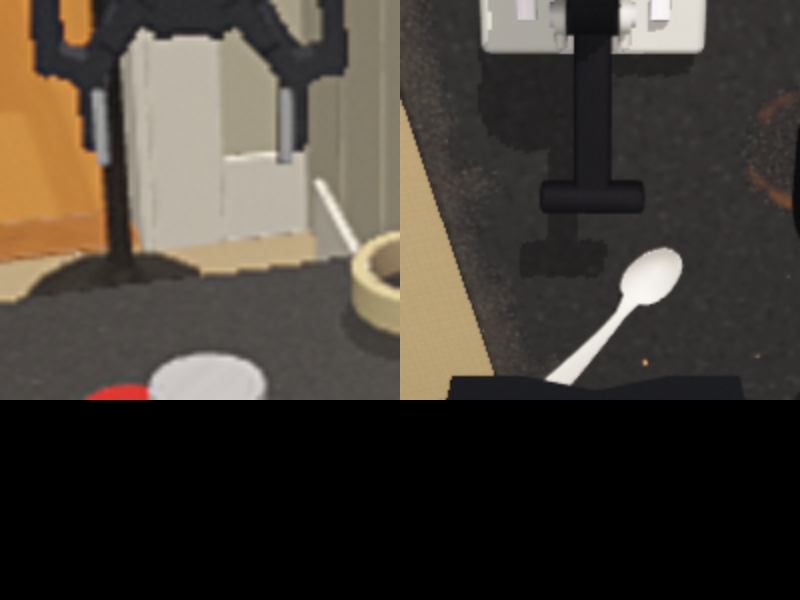

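The view shows both open finger tips at crop (103,163) and (286,163) → side px v≈152.8, the cap at crop (208,375); TCP projects to v=172. All ten views are now used, so from here I go by numbers.

Run:
```python
from h import *
d=np.load("side0.npz"); K,C=d["K"],d["C"]; T=pose(); need([.4815,-.073,.16])
for x in(-.0104,0):
  for z in np.arange(-.06,-.02,.005): print(x,z.round(3),proj(K,C,(T@[x,0,z,1])[:3]).round(1))
```

```text
d [ 0.166 -0.005  0.277] | pos [ 0.4731 -0.1136  0.2294] F [ 0.2 -0.6  0. ] M [-0.06 -0.   -0.02] w 0.0748 t 6.8
-0.0104 -0.06 [254.8 145.9]
-0.0104 -0.055 [254.9 148.4]
-0.0104 -0.05 [255.  150.9]
-0.0104 -0.045 [255.1 153.4]
-0.0104 -0.04 [255.2 155.9]
-0.0104 -0.035 [255.3 158.3]
-0.0104 -0.03 [255.4 160.8]
-0.0104 -0.025 [255.5 163.2]
0 -0.06 [254.9 143.3]
0 -0.055 [255.  145.8]
0 -0.05 [255.1 148.3]
0 -0.045 [255.3 150.8]
0 -0.04 [255.4 153.2]
0 -0.035 [255.5 155.7]
0 -0.03 [255.6 158.1]
0 -0.025 [255.7 160.6]
```

```bash
python3 -m jog '[{"dx":0.166,"dy":-0.005,"dz":0.1,"ax":0,"ay":0,"az":0,"grip":0.75},{"dx":0.166,"dy":-0.005,"dz":0.2,"ax":0,"ay":0,"az":0,"grip":0.75},{"dx":0.166,"dy":-0.005,"dz":0.3,"ax":0,"ay":0,"az":0,"grip":0.75},{"dx":0.166,"dy":-0.005,"dz":0.36,"ax":0,"ay":0,"az":0,"grip":0.75}]' |head -5
python3 - <<'E'
from h import *
need([.4815,-.073,.059],76.4)
E
```

```text
clock: 7.13
position: [0.4801, -0.0719, 0.1371]
ee_rot: [-0.002, 0.786, 0.619, -0.001]
contact_force: [-0.4, -0.2, -0.2]
width: 0.0745
d [-0.003  0.008  0.312] a [-0.003  0.     0.001] | pos [ 0.4801 -0.0719  0.1371] F [-0.4 -0.2 -0.2] M [-0.04 -0.01  0.03] w 0.0745 t 7.13
```

```bash
python3 -m jog '[{"dx":0,"dy":0.004,"dz":0.08,"ax":0,"ay":0,"az":0,"grip":0.75},{"dx":0,"dy":0.004,"dz":0.16,"ax":0,"ay":0,"az":0,"grip":0.75},{"dx":0,"dy":0.004,"dz":0.2,"ax":0,"ay":0,"az":0,"grip":0.75},{"dx":0,"dy":0.004,"dz":0.22,"ax":0,"ay":0,"az":0,"grip":0.75}]' |sed -n 2,4p
python3 -m jog '[{"dx":0,"dy":0,"dz":0.03,"ax":0,"ay":0,"az":0,"grip":0.75},{"dx":0,"dy":0,"dz":0.06,"ax":0,"ay":0,"az":0,"grip":0.75},{"dx":0,"dy":0,"dz":0.09,"ax":0,"ay":0,"az":0,"grip":0.75},{"dx":0,"dy":0,"dz":0.09,"ax":0,"ay":0,"az":0,"grip":0.75}]' |sed -n 2,4p
python3 - <<'E'
from h import *
need([.4815,-.073,.059],76.4)
E
```

```text
position: [0.4813, -0.0728, 0.0828]
ee_rot: [-0.002, 0.786, 0.618, -0.001]
contact_force: [0.0, 0.3, 0.1]
position: [0.4823, -0.0724, 0.0614]
ee_rot: [-0.001, 0.786, 0.619, -0.001]
contact_force: [-1.0, 0.0, -0.7]
d [-0.003 -0.002  0.01 ] a [-0.001 -0.     0.   ] | pos [ 0.4823 -0.0724  0.0614] F [-1.   0.  -0.7] M [ 0.    0.04 -0.01] w 0.0747 t 7.8
```

Light centring grip.

```bash
python3 -m jog '[{"dx":0,"dy":0,"dz":0,"ax":0,"ay":0,"az":0,"grip":0.4},{"dx":0,"dy":0,"dz":0,"ax":0,"ay":0,"az":0,"grip":0.35},{"dx":0,"dy":0,"dz":0,"ax":0,"ay":0,"az":0,"grip":0.3},{"dx":0,"dy":0,"dz":0,"ax":0,"ay":0,"az":0,"grip":0.25},{"dx":0,"dy":0,"dz":0,"ax":0,"ay":0,"az":0,"grip":0.25}]' 20
python3 - <<'E'
from h import *
need([.4815,-.073,.059],76.4); T=pose(); s=manip.get_state(); print(T[:3,:3].T@s["contact_force"], s["gripper_force"])
E
```

```text
clock: 8.22
position: [0.4823, -0.0722, 0.063]
ee_rot: [-0.0, 0.786, 0.619, -0.0]
contact_force: [-4.5, 0.4, 5.5]
width: 0.0566
gripper_force: 21.0
d [-0.004 -0.002  0.016] a [-0.001  0.     0.001] | pos [ 0.4823 -0.0722  0.063 ] F [-4.5  0.4  5.5] M [ 0.1   0.76 -0.07] w 0.0566 t 8.22
[-0.61810938 -4.48507894 -5.50454636] 21.005578459553362
```

```bash
python3 -m jog '[{"dx":0,"dy":-0.002,"dz":0,"ax":0,"ay":0,"az":0,"grip":0.75},{"dx":0,"dy":-0.002,"dz":0,"ax":0,"ay":0,"az":0,"grip":0.75},{"dx":0,"dy":-0.002,"dz":0,"ax":0,"ay":0,"az":0,"grip":0.75},{"dx":0,"dy":-0.002,"dz":0,"ax":0,"ay":0,"az":0,"grip":0.75}]' |sed -n 2,5p
python3 -m jog '[{"dx":0,"dy":0,"dz":0,"ax":0,"ay":0,"az":1,"grip":0.75},{"dx":0,"dy":0,"dz":0,"ax":0,"ay":0,"az":1,"grip":0.75},{"dx":0,"dy":0,"dz":0,"ax":0,"ay":0,"az":1,"grip":0.75},{"dx":0,"dy":0,"dz":0,"ax":0,"ay":0,"az":1,"grip":0.75},{"dx":0,"dy":0,"dz":0,"ax":0,"ay":0,"az":1,"grip":0.75}]' |sed -n 2,5p
python3 - <<'E'
from h import *
need([.4815,-.073,.061],-13.6); print(manip.get_state()["qpos"].round(3))
E
```

```text
position: [0.4835, -0.0725, 0.0627]
ee_rot: [0.001, 0.786, 0.619, 0.001]
contact_force: [-0.4, 0.5, -0.7]
width: 0.0747
position: [0.4832, -0.0725, 0.0626]
ee_rot: [0.0, 0.939, 0.344, 0.0]
contact_force: [0.5, 0.1, 0.3]
width: 0.0748
d [-0.007 -0.003  0.006] a [ 0.    -0.001  0.599] | pos [ 0.4832 -0.0725  0.0626] F [0.5 0.1 0.3] M [-0.09  0.02  0.01] w 0.0748 t 8.97
[-0.292  0.267  1.891  0.     0.982  0.576]
```

```bash
python3 -m jog '[{"dx":0,"dy":0,"dz":0,"ax":0,"ay":0,"az":0.6,"grip":0.75},{"dx":0,"dy":0,"dz":0,"ax":0,"ay":0,"az":0.6,"grip":0.75},{"dx":0,"dy":0,"dz":0,"ax":0,"ay":0,"az":0.6,"grip":0.75},{"dx":0,"dy":0,"dz":0,"ax":0,"ay":0,"az":0.6,"grip":0.75},{"dx":0,"dy":0,"dz":0,"ax":0,"ay":0,"az":0.6,"grip":0.75}]' |sed -n 2,5p
python3 -m jog '[{"dx":0,"dy":0,"dz":0,"ax":0,"ay":0,"az":0.2,"grip":0.75},{"dx":0,"dy":0,"dz":0,"ax":0,"ay":0,"az":0.2,"grip":0.4},{"dx":0,"dy":0,"dz":0,"ax":0,"ay":0,"az":0.2,"grip":0.3},{"dx":0,"dy":0,"dz":0,"ax":0,"ay":0,"az":0.2,"grip":0.25},{"dx":0,"dy":0,"dz":0,"ax":0,"ay":0,"az":0.2,"grip":0.25}]' 20
python3 - <<'E'
from h import *
need([.4815,-.073,.061],-13.6); T=pose(); s=manip.get_state(); print(T[:3,:3].T@s["contact_force"], s["gripper_force"],s["qpos"][5])
E
```

```text
position: [0.4832, -0.0725, 0.0626]
ee_rot: [0.0, 0.999, 0.039, 0.0]
contact_force: [-0.3, 0.4, -0.3]
width: 0.0748
clock: 9.8
position: [0.4834, -0.0734, 0.0631]
ee_rot: [0.001, 0.993, -0.114, 0.001]
contact_force: [-1.5, -3.8, 3.8]
width: 0.058
gripper_force: 21.3
d [-0.008  0.     0.008] a [ 0.001 -0.001  0.006] | pos [ 0.4834 -0.0734  0.0631] F [-1.5 -3.8  3.8] M [-0.67  0.22 -0.13] w 0.058 t 9.8
[-0.64347163  4.01139444 -3.80445999] 21.320957600546535 1.5077462621440925
```

```bash
python3 -m jog '[{"dx":0,"dy":0.003,"dz":-0.002,"ax":0,"ay":0,"az":0,"grip":0.25},{"dx":0,"dy":0.003,"dz":-0.002,"ax":0,"ay":0,"az":0,"grip":0.25},{"dx":0,"dy":0.003,"dz":-0.002,"ax":0,"ay":0,"az":0,"grip":-0.2},{"dx":0,"dy":0.003,"dz":-0.002,"ax":0,"ay":0,"az":0,"grip":-0.2},{"dx":0,"dy":0.003,"dz":-0.002,"ax":0,"ay":0,"az":0,"grip":-0.2}]' 90
python3 - <<'E'
from h import *
need([.4815,-.073,.061],-13.6); T=pose(); s=manip.get_state(); print(T[:3,:3].T@s["contact_force"], s["gripper_force"],s["qpos"][5])
E
```

```text
clock: 10.22
position: [0.4833, -0.0734, 0.0635]
ee_rot: [0.0, 0.993, -0.114, 0.001]
contact_force: [0.3, -2.8, 5.8]
width: 0.0558
gripper_force: 94.7
d [-0.008  0.     0.01 ] a [ 0.    -0.001  0.005] | pos [ 0.4833 -0.0734  0.0635] F [ 0.3 -2.8  5.8] M [-0.48  0.02 -0.04] w 0.0558 t 10.22
[ 0.96827428  2.64642532 -5.76750164] 94.68450499232858 1.506820806697184
```

```bash
python3 -m jog '[{"dx":0,"dy":0.001,"dz":-0.001,"ax":0,"ay":0,"az":-0.06,"grip":-0.2},{"dx":0,"dy":0.001,"dz":-0.002,"ax":0,"ay":0,"az":-0.12,"grip":-0.2},{"dx":0,"dy":0.001,"dz":-0.003,"ax":0,"ay":0,"az":-0.18,"grip":-0.2},{"dx":0,"dy":0.001,"dz":-0.004,"ax":0,"ay":0,"az":-0.24,"grip":-0.2}]'
python3 - <<'E'
from h import *
need([.4834,-.0732,.061],-13.6)
E
```

```text
clock: 10.55
position: [0.4826, -0.0729, 0.0642]
ee_rot: [-0.0, 0.997, 0.076, 0.0]
contact_force: [-0.7, -1.4, 3.6]
width: 0.0555
gripper_force: 94.8
d [0.003 0.002 0.013] a [-0.001 -0.     0.247] | pos [ 0.4826 -0.0729  0.0642] F [-0.7 -1.4  3.6] M [-0.29  0.1  -0.33] w 0.0555 t 10.55
```

```bash
python3 -m jog '[{"dx":0,"dy":0,"dz":-0.001,"ax":0,"ay":0,"az":-0.06,"grip":-0.2},{"dx":0,"dy":0,"dz":-0.002,"ax":0,"ay":0,"az":-0.12,"grip":-0.2},{"dx":0,"dy":0,"dz":-0.003,"ax":0,"ay":0,"az":-0.18,"grip":-0.2},{"dx":0,"dy":0,"dz":-0.004,"ax":0,"ay":0,"az":-0.24,"grip":-0.2}]' 
python3 -c "
from h import *
need([.4834,-.0732,.061],-13.6)"
python3 -m jog '[{"dx":0,"dy":0,"dz":-0.001,"ax":0,"ay":0,"az":-0.06,"grip":-0.2},{"dx":0,"dy":0,"dz":-0.002,"ax":0,"ay":0,"az":-0.12,"grip":-0.2},{"dx":0,"dy":0,"dz":-0.003,"ax":0,"ay":0,"az":-0.18,"grip":-0.2}]' 
python3 -c "
from h import *
need([.4834,-.0732,.061],-13.6)"
```

```text
clock: 10.88
position: [0.4825, -0.0727, 0.0649]
ee_rot: [-0.001, 0.965, 0.261, 0.0]
contact_force: [0.8, -0.8, 2.0]
width: 0.0554
gripper_force: 94.6
d [0.002 0.004 0.016] a [-0.001 -0.     0.487] | pos [ 0.4825 -0.0727  0.0649] F [ 0.8 -0.8  2. ] M [-0.23 -0.05 -0.31] w 0.0554 t 10.88
clock: 11.13
position: [0.4823, -0.0726, 0.0656]
ee_rot: [-0.001, 0.919, 0.395, 0.0]
contact_force: [-0.1, -0.5, 2.4]
width: 0.0558
gripper_force: 94.6
d [0.001 0.005 0.018] a [-0.001 -0.     0.668] | pos [ 0.4823 -0.0726  0.0656] F [-0.1 -0.5  2.4] M [-0.05 -0.01 -0.12] w 0.0558 t 11.13
```

```bash
python3 -m jog '[{"dx":0,"dy":0,"dz":-0.001,"ax":0,"ay":0,"az":-0.06,"grip":-0.2},{"dx":0,"dy":0,"dz":-0.002,"ax":0,"ay":0,"az":-0.13,"grip":-0.2},{"dx":0,"dy":0,"dz":-0.002,"ax":0,"ay":0,"az":-0.13,"grip":-0.2}]' 
python3 -c "
from h import *
need([.4834,-.0732,.061],-13.6)"
```

```text
clock: 11.38
position: [0.4821, -0.0723, 0.0658]
ee_rot: [-0.001, 0.874, 0.485, 0.0]
contact_force: [0.2, 1.2, 0.8]
width: 0.0554
gripper_force: 94.8
d [-0.     0.006  0.019] a [-0.001 -0.     0.796] | pos [ 0.4821 -0.0723  0.0658] F [0.2 1.2 0.8] M [ 0.11 -0.13 -0.  ] w 0.0554 t 11.38
```

```bash
python3 -m jog '[{"dx":0,"dy":0,"dz":-0.016,"ax":0,"ay":0,"az":0,"grip":-0.2},{"dx":0,"dy":0,"dz":-0.032,"ax":0,"ay":0,"az":0,"grip":-0.2}]' 
python3 -c "
from h import *
need([.4834,-.0732,.097],57.6)"
```

```text
clock: 11.55
position: [0.4818, -0.0729, 0.074]
ee_rot: [-0.001, 0.875, 0.483, -0.001]
contact_force: [0.4, 0.9, -0.5]
width: 0.0555
gripper_force: 95.6
d [ 0.002  0.006 -0.092] a [-0.001  0.     0.002] | pos [ 0.4818 -0.0729  0.074 ] F [ 0.4  0.9 -0.5] M [-0.02  0.06 -0.01] w 0.0555 t 11.55
```

```bash
python3 -m jog '[{"dx":0,"dy":0,"dz":-0.03,"ax":0,"ay":0,"az":0,"grip":-0.2},{"dx":0,"dy":0,"dz":-0.06,"ax":0,"ay":0,"az":0,"grip":-0.2},{"dx":0,"dy":0,"dz":-0.092,"ax":0,"ay":0,"az":0,"grip":-0.2},{"dx":0,"dy":0,"dz":-0.092,"ax":0,"ay":0,"az":0,"grip":-0.2},{"dx":0,"dy":0,"dz":-0.092,"ax":0,"ay":0,"az":0,"grip":-0.2}]'
python3 - <<'E'
from h import *
need([.4821,-.0725,.097],57.6)
a=cv2.imread("pics/w7.png"); d=np.load("side0.npz"); j,K,C=grab('side'); t,Kt,Ct=grab('top'); cv2.imwrite("pics/end_side.png",j)
print(pose()[:3,3])
print(proj(K,C,[.482,-.073,.121]),proj(K,C,[.482,-.073,.141]),proj(K,C,[.482,-.073,.157]))
g=cv2.cvtColor(j,6).astype(int)
print([(v,g[v,250:268:3].tolist()) for v in range(192,236,1)])
E
```

```text
clock: 11.97
position: [0.483, -0.0735, 0.0982]
ee_rot: [0.001, 0.875, 0.484, 0.001]
contact_force: [-0.6, -0.8, -1.2]
width: 0.0554
gripper_force: 95.6
d [ 0.001 -0.005  0.005] a [ 0.001 -0.     0.004] | pos [ 0.483  -0.0735  0.0982] F [-0.6 -0.8 -1.2] M [ 0.05 -0.   -0.  ] w 0.0554 t 11.97
[ 0.48224246 -0.07326988  0.09734608]
[258.40366433 209.57550304] [258.03873615 201.15820674] [257.74170259 194.30694214]
[(192, [197, 201, 202, 199, 199, 202]), (193, [198, 198, 202, 200, 200, 201]), (194, [200, 197, 201, 201, 200, 199]), (195, [201, 199, 200, 203, 200, 201]), (196, [202, 200, 197, 201, 202, 200]), (197, [199, 200, 199, 200, 202, 201]), (198, [199, 199, 200, 199, 194, 203]), (199, [202, 198, 198, 195, 202, 197]), (200, [168, 198, 201, 204, 191, 154]), (201, [138, 160, 169, 164, 155, 135]), (202, [130, 156, 148, 164, 143, 139]), (203, [138, 162, 154, 155, 138, 137]), (204, [140, 154, 169, 149, 138, 139]), (205, [143, 154, 159, 152, 137, 133]), (206, [166, 150, 148, 171, 142, 137]), (207, [209, 145, 149, 149, 142, 156]), (208, [178, 153, 154, 151, 153, 158]), (209, [156, 156, 156,
[... 331 characters left out ...]
218, [163, 202, 204, 145, 129, 115]), (219, [128, 150, 179, 139, 131, 113]), (220, [127, 128, 149, 135, 128, 115]), (221, [135, 133, 131, 122, 129, 125]), (222, [136, 139, 138, 129, 130, 136]), (223, [135, 144, 150, 138, 138, 137]), (224, [137, 147, 151, 142, 144, 134]), (225, [137, 145, 149, 144, 146, 135]), (226, [135, 141, 144, 144, 147, 135]), (227, [135, 133, 137, 140, 144, 133]), (228, [134, 131, 137, 138, 132, 130]), (229, [135, 132, 139, 137, 128, 125]), (230, [137, 129, 130, 137, 127, 117]), (231, [132, 123, 123, 137, 125, 110]), (232, [127, 120, 120, 134, 124, 119]), (233, [122, 115, 123, 127, 121, 126]), (234, [117, 118, 129, 122, 115, 131]), (235, [115, 124, 133, 115, 114, 134])]
```

Run:
```python
from h import *
j,K,C=grab('side')
for z in (.157,.141,.121): print(z,proj(K,C,[.482-.009,-.073-.0276,z]))
print("rim front",proj(K,C,[.482-.0065,-.073-.0209,.121]))
P=np.array([pose()[:3,3]]); print(P, manip.get_state()["clock"])
```

```text
0.157 [256.17281241 201.98252853]
0.141 [256.48803812 208.90937841]
0.121 [256.87518417 217.41662424]
rim front [257.40676618 215.46299961]
[[ 0.48210291 -0.07320875  0.09713149]] 12.1167
```

```bash
python3 -c "
from rig import manip
print(manip.sign_off())"
```

```text
the job is handed in; nothing more can be done
None
```

The job is handed in. The lever is down against its stop (measured about 1.32 rad). I turned the cap about 71° until the resistance was gone and lifted it straight up; it is still gripped level over the jar's mouth with about 2 cm of air. One push on the lever at its stop reached a wrist force of about 60 N, and I did not re-check the label, mug, bowl or spoon at the end.

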